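Wedge a rocking hotplate

ROBOT

A 7-joint arm with a two-finger parallel gripper is mounted at the origin on a cart in front of the work surface, level with it; the furniture and walls round the work are solid. World frame = base frame: x ahead of the robot, y to its left, z up, the work surface at z = 0. Lengths are in m, angles in rad, forces in N, time in s.
With the tool pointing down it reaches from about 0.4 to 0.85 m from the base axis. Payload 4.5 kg.
Tool frame: the origin (TCP) lies on the centre line of the jaws, within the pads' length; the fingertips stand 17 mm ahead of it and the grasp point (between the pads) lies 2 mm behind it (r.tip_reach is the distance from the TCP to the fingertips, in m); z points along the fingers, y is the line along which they close (so a half turn about z gives the same grasp; the last joint's range is limited). The gripper opens to 88 mm and grips with 3 to 60 N. Pads are 18 mm wide; open, the fingers measure 123 mm over their backs; the gripper's body (75 mm by 187 mm) begins 45 mm behind the grasp point.
Start: joints at [-1.168, 0.689, -0.195, 1.565, 0.157, 0.902, -0.215], TCP at [0.225, 0.583, 0.256] pointing down, gripper open.
Joint ranges: [-3.01, 3.01], [-0.46, 2.08], [-1.47, 1.51], [0.13, 2.56], [-1, 4.14], [0.04, 2.09], [-2.66, 2.66]. Speed limits (rad/s): [2.57, 2.57, 3.14, 3.14, 3.14, 3.14, 3.14].

INTERFACE

Orientations are given as a unit quaternion [x, y, z, w].
In Python, from plant import r gives the robot as it stands.
- The arm moves only by the tool step_arm, never from a script. Its argument "steps" is a list of rows, each a list of 7 numbers: the shift along the tool's x, y, z in cm, then the turn, a rotation vector about the tool's x, y, z in degrees, then the gripper's target within -1 to 1 (shut at 1, half-way at 0, fully open at -1). A call has 1 to 8 rows; each row shifts and turns the commanded pose from where the row before left it, along the tool's axes as they then stand; what a row does not reach is not made up. A row lasts 1/8 s, in which the tool goes at most 62.5 mm and 10.7 degrees, less where a joint would pass 70% of its speed; a pose out of reach is approached as far as the arm can. A call with a gripper value outside its range is refused whole. The fingers move at their own pace and stop on an object; "force" is the grip in N (left out, the last holds). Time passes only in rows, so rows that do not move let the fingers close. It gives the time, the measured TCP pose, the force, the opening and the grip force at its end, in the units of the state.
- r.get_state(): the state, without advancing time (a new reading comes with each control period).
- r.snapshot(name): name is "scene" or "top" or "wrist"; returns a dict with "pixels" (384x512x3 uint8, red, green, blue), "fx", "fy", "cx", "cy" (pixels), "cam_to_world" (4x4, takes a point from camera to world coordinates). Camera axes: x right, y down, z forward; pixel columns grow to the right and rows downward; lengths in m; the calibration is good to about 2 mm. The wrist camera is an equidistant fisheye: a pixel r from the principal point sees the ray r / f radians off the axis. A picture is of the moment at which its call begins. There is no depth.
- r.finish_job(): hands the job in; it is judged then, once.
The state is a dict: "clock": time; "q": joint angles; "qd": joint speeds; "joint_torque": joint torques, N m; "tool_pos": TCP position; "eef_rot": TCP orientation; "contact_force": force on the tool from outside, world axes, zero at the start; "moment": the same for the moment, N m; "opening": opening from 0.0 (shut) to 1.0 (fully open); "finger_force": force on a finger pad.
Only numpy, scipy, OpenCV 4.12 (cv2) and the standard library are available. Lean on these libraries where they do the work, as an engineer would, in place of code of your own. Each camera call takes 0.05 s, during which the arm holds its last target. There are 200 camera calls.

TASK

The hotplate rocks because its front left foot is screwed in too far and hangs above the bench. Push the wooden wedge along the bench, thin end first, under that foot until it just takes up the gap, then press down on the casing corner above the foot with a fingertip to check that it no longer rocks; push the wedge further in if it still does. Do not lift the wedge or the hotplate, do not shove the hotplate away, leave it level with the wedge in place, press only gently, and leave the vial, timer and stopper alone.

Things in the scene. Friction and masses are not known exactly. Their poses are not given: they have to be found in the camera images.
- hotplate: Low white laboratory hotplate, about 2.4 kg, casing 190 mm (x) by 204 mm (y), flat top 60 mm and underside 14 mm above the bench; on it a round metal plate (radius 72 mm, 6 mm higher); two black knobs on the front. Origin at bench level under its centre; -x is its front, +y its left. Stands level on three of its four domed rubber feet (radius 9 mm, at x = +-75, y = +-85 mm).
- press_corner (a point): The place to press: flat casing top straight above the hanging foot, 60 mm above the bench, 20 mm from the front face, 17 mm from the left face. With no wedge, about 3 N down here tips the hotplate until the foot meets the bench, and it comes back level when let go. Well wedged, it hardly gives (level within 0.5 degree).
- foot_point (a point): Point at bench level straight below the hanging foot (x = -75, y = +85 mm of the hotplate). The foot hangs 4 to 8 mm above the bench, different each time and not told. When the wedge fills the gap, pushing it meets clear resistance that rises from 1 N to above 3 N; pushed much beyond, it raises the corner and the hotplate is no longer level.
- wedge: Plain light wooden wedge, 100 mm long, 40 mm wide, 150 g, lying flat left of the hotplate, thin end roughly towards the hanging foot. Origin in the middle of its underside; +x points to the thin end (x = +50 mm, 2 mm thick); the thick end is a flat upright face at x = -50 mm, 18 mm high; the top slopes evenly between (0.16 mm per mm). The foot must end within 19 mm of its centre line.
- amber_vial: brown glass vial, 42 mm across, 87 mm high, origin under its middle; bystander
- timer: white kitchen timer lying flat, 66 x 62 x 19 mm, origin under its middle; bystander
- stopper: rubber stopper, 28 mm across, 27 mm high, origin under its middle; bystander
There are look-alikes about, which are no part of the job. Several things look just like the wedge: the one meant starts nearest to the robot's base.

How it is judged:
On the way, in this order (a step that is already met when the one before it is completed fails the run):
1. the wedge is under the hanging foot and touches it (x of foot_point in the frame of wedge between -0.03 and 0.046 m and y of foot_point in the frame of wedge between -0.019 and 0.019 m and contact force between wedge and hotplate above 0.2 N), for 0.1 s.
2. a fingertip presses down on the casing corner above that foot with more than 5 N and the hotplate stays level within 0.010 rad (x of foot_point in the frame of wedge between -0.03 and 0.046 m and y of foot_point in the frame of wedge between -0.019 and 0.019 m and contact force between the fingers and hotplate above 5 N and horizontal distance between the grasp point and press_corner below 0.035 m and distance between the grasp point and press_corner below 0.07 m and angle between hotplate's own z axis and vertical below 0.01 rad), for 0.15 s.
At the end, for the whole second after the job is handed in: The wedge lies flat on the bench (within 4 mm and 0.03 rad) with the front left foot on its slope (foot within 19 mm of its centre line and 4 to 80 mm from its thin edge) and carries it (more than 0.2 N); the hotplate is level within 0.010 rad, less than 20 mm from where it stood; both are at rest (all of step 1 and angle between hotplate's own z axis and vertical below 0.01 rad and height (world z) of wedge below 0.004 m and angle between wedge's own z axis and vertical below 0.03 rad and distance of hotplate from where it was at the start of the episode below 0.02 m and linear speed of each of hotplate, wedge below 0.01 m/s); the robot touches nothing.
It fails at once if the wedge is lifted or tipped (height (world z) of wedge above 0.008 m or angle between wedge's own z axis and vertical above 0.25 rad).
It fails at once if the hotplate is lifted or tipped far (height (world z) of hotplate above 0.01 m or angle between hotplate's own z axis and vertical above 0.1 rad).
It fails at once if the hotplate is shoved more than 30 mm (distance of hotplate from where it was at the start of the episode above 0.03 m).
It fails at once if the fingers press the hotplate with more than 45 N (contact force between the fingers and hotplate above 45 N).
It fails at once if a bystander is moved (distance of any of amber_vial, timer, stopper from where it was at the start of the episode above 0.015 m).
It also fails if it takes over 58 s, if anything falls off the work surface, if the arm or the gripper's body presses on something with over 40 N, if the wrist force passes 120 N, or if a joint passes its speed limit or range.

## Working session

There is one attempt and no reset: what is moved stays moved. The work goes in short steps, Python scripts to look and compute and a tool call to move; the robot and the scene stay as the last step left them, time stands still between calls to the robot, and variables do not carry over. Pictures are saved under pics/ and viewed, at most 10 in all, crops included, and the job is handed in when it is done.

Besides the shell and the picture viewer there is one more tool, called after "Call:" as a command line: name --pt "numbers of a row" for each row, then --argument value for the rest. step_arm: Moves the arm, as the interface text tells. Its arguments: {"type":"object","properties":{"steps":{"type":"array","items":{"type":"array","items":{"type":"number"}}},"force":{"type":"number"}},"required":["steps"]}

```bash
mkdir -p pics
cat > h.py <<'E'
import numpy as np, cv2
from plant import r
from scipy.spatial.transform import Rotation as R
def snap(n,f=None):
    s=r.snapshot(n)
    if f: cv2.imwrite('pics/'+f,s['pixels'][:,:,::-1])
    return s
def ray(s,u,v):
    M=np.array(s['cam_to_world']); d=np.array([(u-s['cx'])/s['fx'],(v-s['cy'])/s['fy'],1.])
    return M[:3,3],M[:3,:3]@d
def plane(s,u,v,z=0):
    o,d=ray(s,u,v); return o+d*(z-o[2])/d[2]
def proj(s,p):
    M=np.linalg.inv(np.array(s['cam_to_world'])); c=M[:3,:3]@np.array(p)+M[:3,3]
    return s['fx']*c[0]/c[2]+s['cx'], s['fy']*c[1]/c[2]+s['cy']
E
python3 - <<'E'
from h import *
a=snap('top');b=snap('scene')
for n,s in(('top',a),('scene',b)):
    cv2.imwrite(f'pics/{n}0.png',cv2.resize(s['pixels'][:,:,::-1],(800,600),interpolation=cv2.INTER_CUBIC))
    print(n,s['fx'],s['cx'],s['cy'],np.round(s['cam_to_world'],3).tolist())
st=r.get_state();print(st, R.from_quat(st['eef_rot']).as_matrix().round(3))
E
```

```text
top 392.9928013485539 256.26506295275834 188.1345632271659 [[0.021, -0.993, 0.114, 0.347], [-1.0, -0.023, -0.02, -0.248], [0.023, -0.113, -0.993, 1.287], [0.0, 0.0, 0.0, 1.0]]
scene 418.2099514321753 252.32670971375606 195.15825753544314 [[0.555, -0.513, 0.655, -0.342], [-0.832, -0.324, 0.451, -0.855], [-0.019, -0.795, -0.607, 0.85], [0.0, 0.0, 0.0, 1.0]]
{'clock': 0.1, 'q': array([-1.16821328,  0.68989512, -0.19454685,  1.56623844,  0.15731735,
        0.90249897, -0.21508912]), 'qd': array([ 0.00121323, -0.00114899, -0.00027225, -0.00279849,  0.00011093,
       -0.00015615,  0.00033874]), 'joint_torque': array([-2.69456948e-03, -5.28499889e+01, -1.27115764e+00, -1.53837544e+01,
       -5.24677313e-02,  1.90905201e-03,  3.49804077e-05]), 'tool_pos': array([0.22513511, 0.58246452, 0.25499443]), 'eef_rot': array([ 1.83290138e-01,  9.83058517e-01, -8.17423923e-04, -9.28602167e-05]), 'contact_force': array([ 0.21167526, -0.63884452, -0.51205471]), 'moment': array([-0.04778703, -0.02361677,  0.0194864 ]), 'finger_force': 0.0, 'opening': 1.001035019792312} [[-0.933  0.36  -0.   ]
 [ 0.36   0.933 -0.002]
 [-0.    -0.002 -1.   ]]
```

View pics/top0.png

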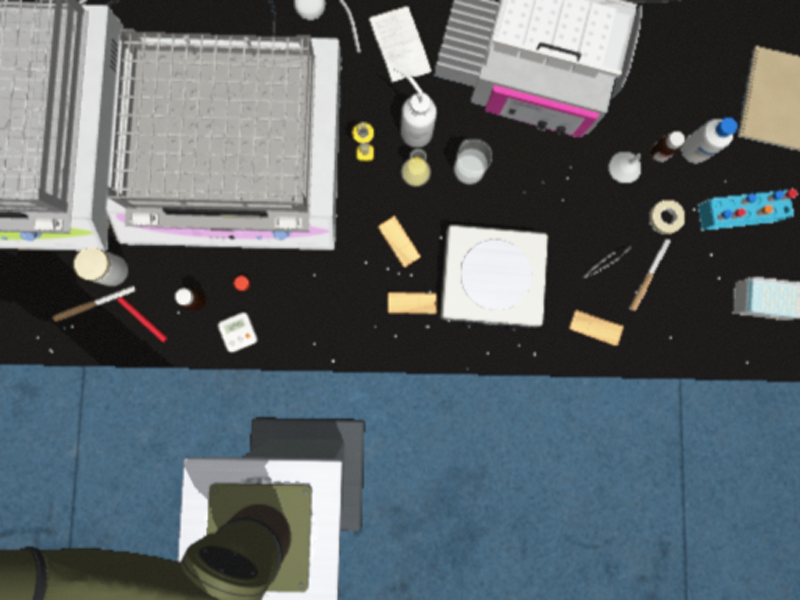

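View pics/scene0.png

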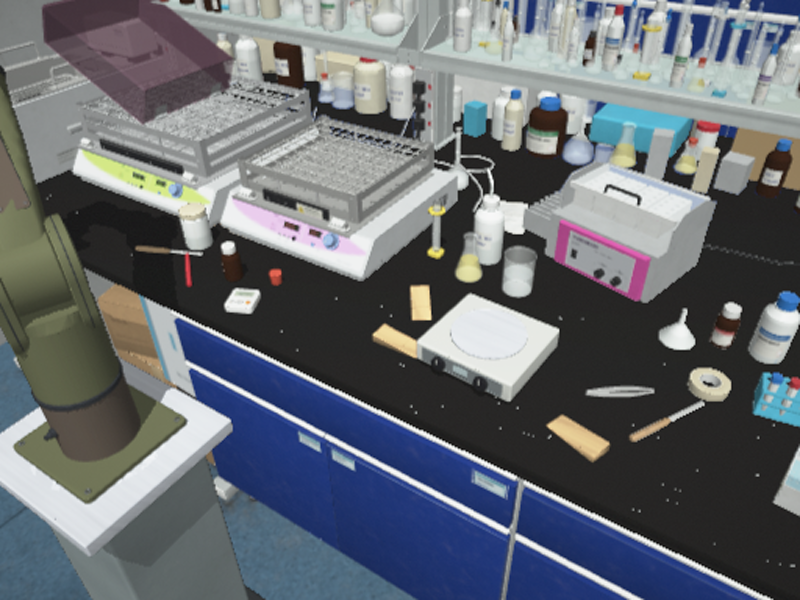

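The top view (800x600 scale) shows the wedge at about (411,302), just left of the hotplate at (495,276). The look-alikes are at (399,241) and (596,328), the vial at (190,297), the timer at (238,332) and the red stopper at (242,283). Next I compute poses.

Run:
```python
from h import *
s=snap('top');im=s['pixels'];hsv=cv2.cvtColor(im,cv2.COLOR_RGB2HSV)
m=cv2.inRange(hsv,(8,70,120),(28,255,255))
cs,_=cv2.findContours(m,0,cv2.CHAIN_APPROX_NONE)
for c in cs:
    if 200<cv2.contourArea(c)<1500:
        rc=cv2.minAreaRect(c);B=cv2.boxPoints(rc)
        print('wood',np.round(rc[0],1),cv2.contourArea(c));print(np.round([plane(s,*p,0.005)[:2] for p in B],4).tolist(), np.linalg.norm(plane(s,*rc[0],0.01)[:2]))
m=cv2.inRange(hsv,(0,0,150),(179,60,255));n,l,st,ce=cv2.connectedComponentsWithStats(m)
k=l[176,291] 
k=l[int(150*.64+60),int(460*.64)]
k=l[int(300*.64),int(460*.64)]
c=max(cv2.findContours((l==k).astype('uint8'),0,cv2.CHAIN_APPROX_NONE)[0],key=cv2.contourArea)
rc=cv2.minAreaRect(c);B=cv2.boxPoints(rc);print('hp',np.round(B,1).tolist());P=np.array([plane(s,*p,0.06)[:2] for p in B]);print(P.round(4).tolist(),P.mean(0))
print(cv2.approxPolyDP(c,4,True)[:,0].tolist(), [plane(s,*p,0.06)[:2].round(4).tolist() for p in cv2.approxPolyDP(c,4,True)[:,0].astype(float)])
for n,p in (('vial',(184,297)),('timer',(238,332)),('stop',(242,283))): print(n,plane(s,p[0]*.64,p[1]*.64,.02)[:2].round(3))
x0,y0=230,130
cv2.imwrite('pics/crop.png',cv2.resize(im[130:230,230:360,::-1],None,fx=6,fy=6,interpolation=cv2.INTER_CUBIC))
```

```text
wood [381.2 209.6] 399.5
[[0.427, -0.6278], [0.4699, -0.6425], [0.4378, -0.7455], [0.3952, -0.7304]] 0.809756058225094
wood [263.5 193.5] 376.5
[[0.4969, -0.2474], [0.4992, -0.3493], [0.4564, -0.3499], [0.4541, -0.2484]] 0.5619490240597608
wood [255.1 154.2] 382.0
[[0.6391, -0.2209], [0.6641, -0.2569], [0.5749, -0.316], [0.5503, -0.28]] 0.662722335801756
wood [266.  109.5] 206.0
[[0.7594, -0.2633], [0.8004, -0.3012], [0.7616, -0.3406], [0.7208, -0.3026]] 0.81664060262365
wood [485.   71.5] 217.5
[[0.8601, -1.0241], [0.9715, -1.029], [0.9733, -1.0851], [0.8617, -1.0797]] 1.3931848171596155
wood [497.   49.5] 443.5
[[0.9288, -1.048], [1.0636, -1.0542], [1.0669, -1.1534], [0.9318, -1.1461]] 1.4809481326008063
hp [[282.6000061035156, 203.89999389648438], [287.1000061035156, 144.1999969482422], [351.1000061035156, 149.0], [346.6000061035156, 208.6999969482422]]
[[0.4398, -0.3571], [0.6307, -0.369], [0.6204, -0.5739], [0.4291, -0.5584]] [ 0.53000829 -0.46460311]
[[288, 145], [283, 201], [346, 207], [349, 150]] [[0.6282, -0.3718], [0.4488, -0.3582], [0.4343, -0.5566], [0.6169, -0.5673]]
vial [0.475 0.171]
timer [0.406 0.057]
stop [0.507 0.054]
```

View pics/crop.png

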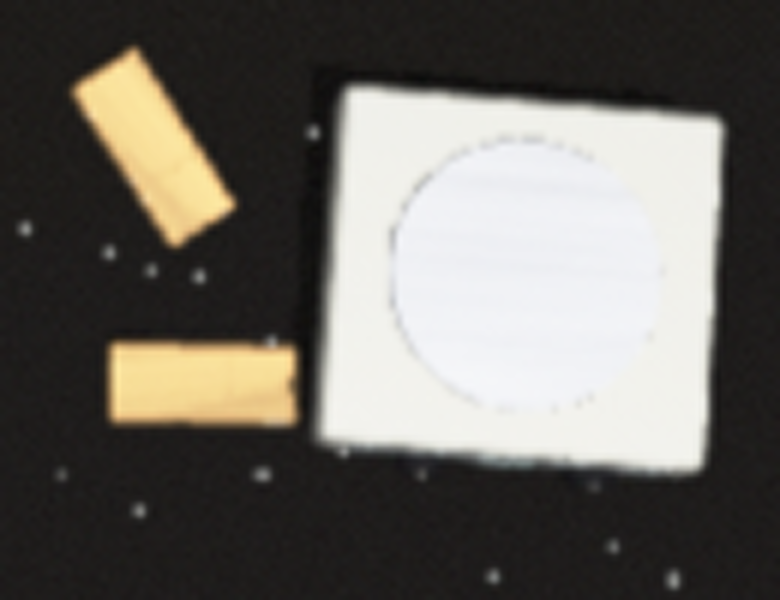

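The crop shows the wedge's notched thin end pointing right at the hotplate, centre (0.477,-0.299), axis about -y. The hotplate centre is about (0.530,-0.4645) with yaw -3.4°, so the foot is at about (0.460,-0.375), some 18 mm off the wedge's centre line. I'll grip the wedge by its thick end, shift it sideways, then slide it in.

Call:
step_arm --pt "0 0 0 0 0 8.6 -0.4" --pt "0 0 0 0 0 8.6 -0.4" --pt "0 0 0 0 0 8.6 -0.4" --pt "0 0 0 0 0 8.6 -0.4" --pt "0 0 0 0 0 8.6 -0.4" --pt "0 0 0 0 0 8.6 -0.4" --pt "0 0 0 0 0 8.6 -0.4" --pt "0 0 0 0 0 8.6 -0.4" --force 12

```text
clock: 1.15
tool_pos: [0.2251, 0.5828, 0.2554]
eef_rot: [0.708, 0.706, -0.0, 0.0]
contact_force: [-0.4, -0.3, -0.2]
opening: 0.703
finger_force: 0.0
```

Call:
step_arm --pt "0 5 0 0 0 0 -0.4" --pt "-2 5 0 0 0 0 -0.4" --pt "-4 5 0 0 0 0 -0.4" --pt "-5 5 0 0 0 0 -0.4" --pt "-5.5 3 0 0 0 0 -0.4" --pt "-5.5 2 0 0 0 0 -0.4" --pt "-5.5 0 0 0 0 0 -0.4" --pt "-5.5 0 0 0 0 0 -0.4"

```text
clock: 2.15
tool_pos: [0.4686, 0.2582, 0.2555]
eef_rot: [0.707, 0.707, -0.0, 0.0]
contact_force: [1.0, -0.3, -0.8]
opening: 0.699
finger_force: 0.0
```

Call:
step_arm --pt "-5.5 0 0 0 0 0 -0.4" --pt "-5.5 0 0 0 0 0 -0.4" --pt "-5.5 0 0 0 0 0 -0.4" --pt "-5.5 0 0 0 0 0 -0.4" --pt "-5.5 0 0 0 0 0 -0.4" --pt "-5.5 0 0 0 0 0 -0.4" --pt "-5.5 0 0 0 0 0 -0.4" --pt "-5.5 0 0 0 0 0 -0.4"

```text
clock: 3.15
tool_pos: [0.469, -0.1814, 0.2556]
eef_rot: [0.707, 0.708, 0.0, -0.0]
contact_force: [0.4, 0.4, -0.4]
opening: 0.7
finger_force: 0.0
```

Call:
step_arm --pt "-4 0.4 0 0 0 0 -0.4" --pt "-3.5 0.4 3 0 0 0 -0.4" --pt "0 0 5 0 0 0 -0.4" --pt "0 0 4 0 0 0 -0.4" --pt "0 0 2 0 0 0 -0.4" --pt "0 0 0 0 0 0 -0.4"

```text
clock: 3.9
tool_pos: [0.4762, -0.2542, 0.1142]
eef_rot: [0.707, 0.708, -0.001, -0.002]
contact_force: [0.5, 0.2, -0.1]
opening: 0.701
finger_force: 0.0
```

Run:
```python
from h import *
s=snap('wrist','w1.png');print(s['fx'],s['cx'],s['cy']);st=r.get_state();print(st['tool_pos'],st['contact_force'])
```

```text
297.3186396354542 254.05951344073492 190.8687009212778
[ 0.47701448 -0.25465361  0.11536661] [-0.1859495  -0.66331689  0.24892267]
```

View pics/w1.png

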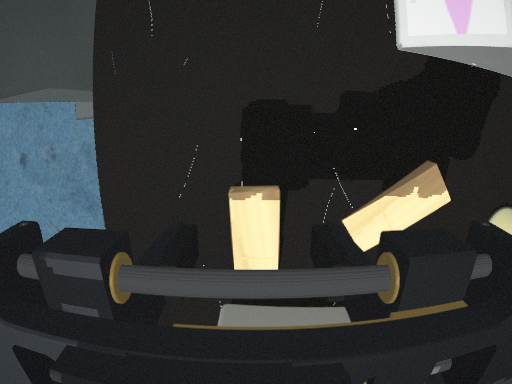

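The wrist view shows the wedge centred between the fingers (cols 230–280), its thick face at rows 186–198. The look-alike at (400,205) is clear of the fingers. I'll check the thick-end position.

```bash
cat >> h.py <<'E'
def fish(s,u,v,z):
    M=np.array(s['cam_to_world']); a=np.array([u-s['cx'],v-s['cy']]);t=np.linalg.norm(a)/s['fx'];a=a/np.linalg.norm(a)
    d=M[:3,:3]@np.array([*(a*np.sin(t)),np.cos(t)]);o=M[:3,3];return (o+d*(z-o[2])/d[2]).round(4)
E
python3 - <<'E'
from h import *
s=snap('wrist')
for u,v,z in((230,186,0),(280,186,0),(231,199,.018),(280,199,.018),(234,268,.007),(278,268,.007)): print(fish(s,u,v,z))
E
```

```text
[ 0.4555 -0.2496  0.    ]
[ 0.498  -0.2496  0.    ]
[ 0.4576 -0.2558  0.018 ]
[ 0.4966 -0.2558  0.018 ]
[ 0.4577 -0.325   0.007 ]
[ 0.4979 -0.3251  0.007 ]
```

Call:
step_arm --pt "-1 0 3 0 0 0 -0.4" --pt "0 0 3 0 0 0 -0.4" --pt "0 0 2 0 0 0 -0.4" --pt "0 0 1.3 0 0 0 -0.4" --pt "0 0 0 0 0 0 -0.4" --pt "0 0 0 0 0 0 -0.4"

```text
clock: 4.75
tool_pos: [0.4777, -0.265, 0.0234]
eef_rot: [0.707, 0.708, 0.0, 0.001]
contact_force: [-0.1, 0.1, -0.4]
opening: 0.701
finger_force: 0.0
```

Run:
```python
from h import *
st=r.get_state();print(st['tool_pos'],st['contact_force'])
```

```text
[ 0.47773861 -0.26499332  0.02340027] [-0.10799529  0.10951815 -0.43998294]
```

Call:
step_arm --pt "0 0 0.2 0 0 0 -0.4" --pt "0 0 0 0 0 0 0.2" --pt "0 0 0 0 0 0 0.2" --pt "0 0 0 0 0 0 0.2" --pt "0 0 0 0 0 0 0.2" --force 10

```text
clock: 5.38
tool_pos: [0.4772, -0.2648, 0.0208]
eef_rot: [0.707, 0.708, 0.0, -0.0]
contact_force: [-0.9, 1.3, 2.2]
opening: 0.451
finger_force: 10.0
```

Call:
step_arm --pt "0 -0.4 0 0 0 0 0.2" --pt "0 -0.5 0 0 0 0 0.2" --pt "0 -0.4 0 0 0 0 0.2" --pt "0 -0.4 0 0 0 0 0.2" --pt "0 0 0 0 0 0 0.2" --pt "0 0 0 0 0 0 0.2"

```text
clock: 6.12
tool_pos: [0.4596, -0.2649, 0.0208]
eef_rot: [0.707, 0.707, -0.0, -0.0]
contact_force: [-1.0, -0.6, 5.5]
opening: 0.46
finger_force: 10.0
```

Run:
```python
from h import *
st=r.get_state();print(st['tool_pos'],st['contact_force'])
s=snap('top');im=s['pixels']
cv2.imwrite('pics/crop2.png',cv2.resize(im[130:230,230:360,::-1],None,fx=6,fy=6,interpolation=cv2.INTER_CUBIC))
s=snap('scene');im=s['pixels']
cv2.imwrite('pics/crop3.png',cv2.resize(im[160:260,210:340,::-1],None,fx=6,fy=6,interpolation=cv2.INTER_CUBIC))
```

```text
[ 0.4595735  -0.26493475  0.02080487] [-0.97378627 -0.58180694  5.5091907 ]
```

View pics/crop3.png

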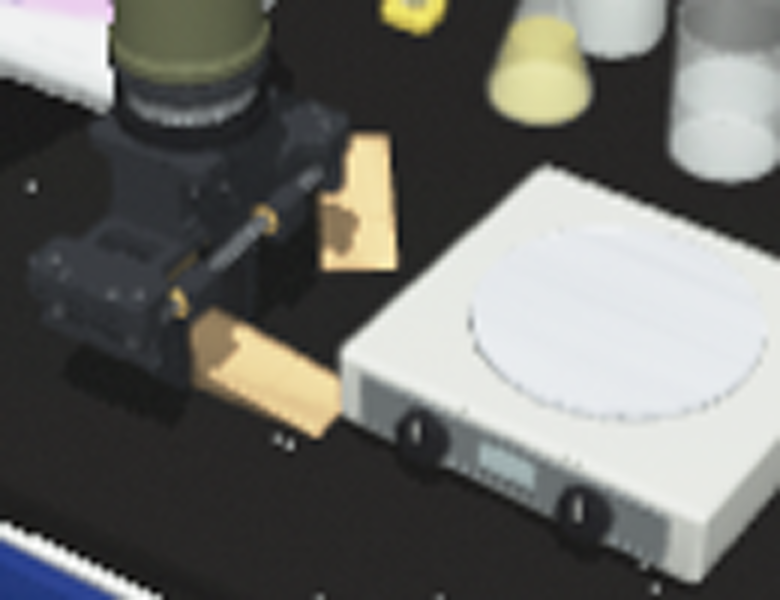

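The scene crop shows the wedge flat, its thin end at the hotplate's front-left corner and in line with the foot. I'll let go, back off behind it, close the fingers and push from the thick face.

Call:
step_arm --pt "0 0 0 0 0 0 -0.2" --pt "0 0 0 0 0 0 -0.2" --pt "2 0 0 0 0 0 -0.2" --pt "2 0 0 0 0 0 -0.2" --pt "2 0 0 0 0 0 1" --pt "0 0 0 0 0 0 1" --pt "0 0 0 0 0 0 1" --pt "0 0 0 0 0 0 1"

```text
clock: 7.22
tool_pos: [0.4602, -0.2057, 0.0207]
eef_rot: [0.707, 0.707, -0.0, 0.0]
contact_force: [0.7, 1.2, -0.6]
opening: 0.174
finger_force: 0.0
```

```bash
cat > meas.py <<'E'
from h import *
st=r.get_state();print(st['clock'],st['tool_pos'],st['contact_force'],st['opening'])
s=snap('top');im=s['pixels'];hsv=cv2.cvtColor(im,cv2.COLOR_RGB2HSV)
m=cv2.inRange(hsv,(8,70,120),(28,255,255)); 
for c in cv2.findContours(m,0,cv2.CHAIN_APPROX_NONE)[0]:
    rc=cv2.minAreaRect(c)
    if cv2.contourArea(c)>80 and 240<rc[0][0]<300 and 175<rc[0][1]<215:
        print(np.round([plane(s,*p,0.005)[:2] for p in cv2.boxPoints(rc)],4).tolist())
m=cv2.inRange(hsv,(0,0,150),(179,60,255));n,l,_,_=cv2.connectedComponentsWithStats(m);k=l[192,294]
c=max(cv2.findContours((l==k).astype('uint8'),0,cv2.CHAIN_APPROX_NONE)[0],key=cv2.contourArea)
B=cv2.boxPoints(cv2.minAreaRect(c));P=np.array([plane(s,*p,0.06)[:2] for p in B]);print('hp',P.round(4).tolist(),P.mean(0).round(4))
s=snap('wrist','w2.png')
E
python3 meas.py
```

```text
7.225 [ 0.46017647 -0.20569682  0.02072703] [ 0.71450822  1.1921885  -0.58893969] 0.1743929980158103
[[0.4804, -0.2478], [0.4827, -0.3496], [0.44, -0.3502], [0.4377, -0.2488]]
hp [[0.4398, -0.3571], [0.6307, -0.369], [0.6204, -0.5739], [0.4291, -0.5584]] [ 0.53   -0.4646]
```

View pics/w2.png

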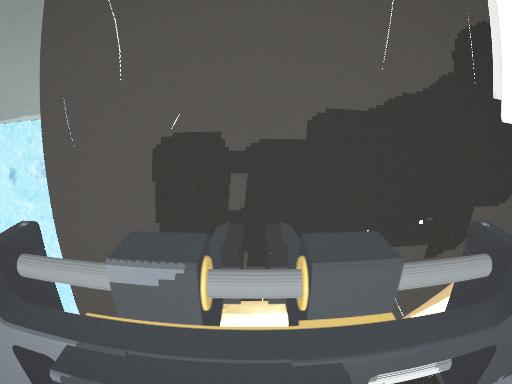

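Call:
step_arm --pt "-1.5 0 0 0 0 0 1" --pt "-1.5 0 0 0 0 0 1" --pt "-0.5 0 0 0 0 0 1" --pt "-0.5 0 0 0 0 0 1" --pt "-0.5 0 0 0 0 0 1" --pt "-0.5 0 0 0 0 0 1"

```text
clock: 8.07
tool_pos: [0.4603, -0.2547, 0.0207]
eef_rot: [0.706, 0.708, 0.0, -0.0]
contact_force: [-0.2, 0.8, 0.5]
opening: 0.007
finger_force: 0.5
```

Call:
step_arm --pt "-0.4 0 0 0 0 0 1" --pt "-0.4 0 0 0 0 0 1" --pt "-0.4 0 0 0 0 0 1" --pt "-0.4 0 0 0 0 0 1" --pt "-0.2 0 0 0 0 0 1"

```text
clock: 8.7
tool_pos: [0.4602, -0.2732, 0.0207]
eef_rot: [0.707, 0.707, -0.0, 0.0]
contact_force: [0.6, 1.3, 1.7]
opening: 0.005
finger_force: 0.5
```

```bash
python3 meas.py
```

```text
8.7 [ 0.46023329 -0.27322153  0.0206686 ] [0.6416306  1.30164837 1.71308957] 0.004713422317615799
[[0.4395, -0.327], [0.4802, -0.3293], [0.4774, -0.3852], [0.4367, -0.3827]]
hp [[0.4399, -0.3569], [0.6311, -0.3691], [0.6203, -0.5742], [0.4289, -0.5584]] [ 0.5301 -0.4646]
```

Call:
step_arm --pt "-0.15 0 0 0 0 0 1" --pt "-0.15 0 0 0 0 0 1" --pt "-0.15 0 0 0 0 0 1"

```text
clock: 9.18
tool_pos: [0.4603, -0.2772, 0.0207]
eef_rot: [0.707, 0.708, 0.0, -0.0]
contact_force: [-1.1, 0.4, 0.4]
opening: 0.006
finger_force: 0.4
```

Call:
step_arm --pt "-0.15 0 0 0 0 0 1" --pt "-0.15 0 0 0 0 0 1" --pt "-0.15 0 0 0 0 0 1"

```text
clock: 9.55
tool_pos: [0.4603, -0.2819, 0.0207]
eef_rot: [0.707, 0.708, 0.0, -0.0]
contact_force: [-0.1, 1.2, 0.8]
opening: 0.006
finger_force: 0.5
```

Call:
step_arm --pt "-0.15 0 0 0 0 0 1" --pt "-0.15 0 0 0 0 0 1"

```text
clock: 9.8
tool_pos: [0.4603, -0.2849, 0.0207]
eef_rot: [0.707, 0.708, 0.0, -0.0]
contact_force: [0.2, 1.0, 0.6]
opening: 0.007
finger_force: 0.8
```

Call:
step_arm --pt "-0.15 0 0 0 0 0 1" --pt "-0.15 0 0 0 0 0 1"

```text
clock: 10.05
tool_pos: [0.4602, -0.2867, 0.0207]
eef_rot: [0.706, 0.708, 0.0, -0.001]
contact_force: [-0.2, 5.1, 2.9]
opening: 0.008
finger_force: 2.4
```

Call:
step_arm --pt "-0.15 0 0 0 0 0 1" --pt "-0.15 0 0 0 0 0 1"

```text
clock: 10.3
tool_pos: [0.4602, -0.2884, 0.0207]
eef_rot: [0.706, 0.708, 0.001, -0.002]
contact_force: [0.3, 7.4, 4.4]
opening: 0.005
finger_force: 4.1
```

Call:
step_arm --pt "-0.15 0 0 0 0 0 1" --pt "-0.15 0 0 0 0 0 1"

```text
clock: 10.55
tool_pos: [0.4601, -0.2898, 0.0207]
eef_rot: [0.706, 0.709, 0.001, -0.003]
contact_force: [-0.7, 10.8, 7.3]
opening: 0.004
finger_force: 5.7
```

Clear resistance started at about y = -0.2855 (5 N, then 10.8 N), so I'm stopping the push and backing off.

Call:
step_arm --pt "0.5 0 0 0 0 0 1" --pt "1 0 0 0 0 0 1" --pt "1 0 0 0 0 0 1" --pt "1 0 -3 0 0 0 1" --pt "0 0 -4 0 0 0 1" --pt "0 0 -3 0 0 0 1" --pt "0 0 0 0 0 0 1"

```text
clock: 11.42
tool_pos: [0.4615, -0.2592, 0.1226]
eef_rot: [0.707, 0.708, 0.001, 0.002]
contact_force: [-0.0, 0.3, -0.1]
opening: 0.003
finger_force: 0.0
```

```bash
python3 meas.py
python3 - <<'E'
from h import *
s=snap('scene');im=s['pixels']
cv2.imwrite('pics/crop4.png',cv2.resize(im[160:260,210:340,::-1],None,fx=6,fy=6,interpolation=cv2.INTER_CUBIC))
E
```

```text
11.425 [ 0.46150107 -0.25922349  0.12255404] [-0.0128888   0.25995173 -0.11727758] 0.0032742789479853498
[[0.4389, -0.3043], [0.4816, -0.3036], [0.4835, -0.3858], [0.4408, -0.3862]]
hp [[0.4402, -0.3569], [0.6311, -0.3691], [0.6203, -0.5744], [0.4292, -0.5586]] [ 0.5302 -0.4648]
```

View pics/crop4.png

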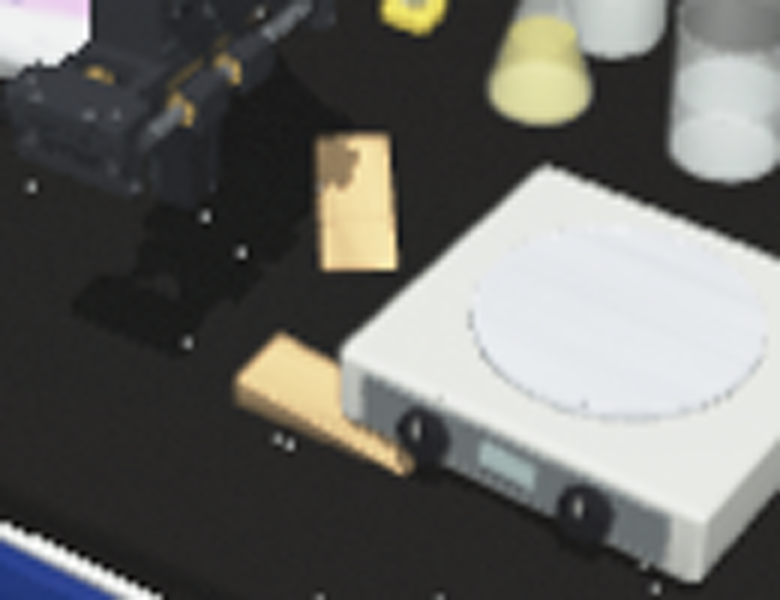

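The crop shows the wedge flat under the front-left corner, with its thin end poking out near the left knob (about (405,470)). The hotplate has not moved (0.3 mm or less). Next is the press on the corner.

Call:
step_arm --pt "-4 0 0 0 0 0 1" --pt "-4 0 0 0 0 0 1" --pt "-3.6 -0.1 0 0 0 0 1" --pt "0 0 2.5 0 0 0 1" --pt "0 0 1.5 0 0 0 1" --pt "0 0 0 0 0 0 1" --pt "0 0 0 0 0 0 1"

```text
clock: 12.45
tool_pos: [0.4596, -0.374, 0.0805]
eef_rot: [0.706, 0.708, 0.0, -0.0]
contact_force: [0.2, -0.1, -0.3]
opening: 0.008
finger_force: 0.0
```

Call:
step_arm --pt "0 0 0.2 0 0 0 1" --pt "0 0 0.1 0 0 0 1" --pt "0 0 0 0 0 0 1"

```text
clock: 12.82
tool_pos: [0.4595, -0.3747, 0.0778]
eef_rot: [0.707, 0.708, 0.0, 0.0]
contact_force: [-0.5, -0.0, -0.8]
opening: 0.005
finger_force: 0.0
```

Call:
step_arm --pt "0 0 0.05 0 0 0 1" --pt "0 0 0 0 0 0 1"

```text
clock: 13.08
tool_pos: [0.4595, -0.3748, 0.0773]
eef_rot: [0.707, 0.708, 0.0, 0.0]
contact_force: [0.1, 1.1, 1.1]
opening: 0.005
finger_force: 0.4
```

Call:
step_arm --pt "0 0 0.05 0 0 0 1" --pt "0 0 0 0 0 0 1"

```text
clock: 13.32
tool_pos: [0.4594, -0.3748, 0.0772]
eef_rot: [0.707, 0.708, 0.0, 0.0]
contact_force: [-1.0, 1.5, 3.9]
opening: 0.009
finger_force: 2.4
```

Call:
step_arm --pt "0 0 0.05 0 0 0 1" --pt "0 0 0 0 0 0 1"

```text
clock: 13.58
tool_pos: [0.4594, -0.3748, 0.0771]
eef_rot: [0.707, 0.708, 0.0, 0.0]
contact_force: [-1.5, 2.2, 7.5]
opening: 0.007
finger_force: 4.2
```

The corner is firm: tip at 60.2 mm, giving about 0.1 mm per 3.5 N. I'll hold about 10 N, then lift off.

Call:
step_arm --pt "0 0 0.05 0 0 0 1" --pt "0 0 0 0 0 0 1" --pt "0 0 0 0 0 0 1" --pt "0 0 0 0 0 0 1"

```text
clock: 14.08
tool_pos: [0.4595, -0.3748, 0.0771]
eef_rot: [0.707, 0.708, 0.0, 0.0]
contact_force: [-1.9, 1.9, 12.0]
opening: 0.007
finger_force: 5.9
```

Call:
step_arm --pt "0 0 -0.2 0 0 0 1" --pt "0 0 -0.5 0 0 0 1" --pt "0 0 -3 0 0 0 1" --pt "0 0 -4 0 0 0 1" --pt "4 0 -2 0 0 0 1" --pt "4 0 0 0 0 0 1" --pt "4 0 0 0 0 0 1" --pt "0 0 0 0 0 0 1"

```text
clock: 15.08
tool_pos: [0.4596, -0.251, 0.1728]
eef_rot: [0.705, 0.71, 0.001, -0.001]
contact_force: [-0.1, 0.5, 0.2]
opening: 0.002
finger_force: 0.0
```

```bash
python3 meas.py
```

```text
15.075 [ 0.45961022 -0.25101068  0.1727748 ] [-0.06140762  0.481778    0.15588739] 0.0015884147511555685
[[0.4783, -0.3004], [0.4802, -0.3858], [0.4408, -0.3862], [0.4389, -0.3011]]
hp [[0.4402, -0.3569], [0.6311, -0.3691], [0.6203, -0.5744], [0.4292, -0.5586]] [ 0.5302 -0.4648]
```

```bash
python3 -c "
from plant import r
print(r.finish_job())"
```

```text
the job is handed in; nothing more can be done
None
```

The wedge is under the front left foot and the casing corner held firm under about 12 N; the hotplate moved less than 1 mm and, judging by a corner height of 60.2 mm, is level. The job is handed in, but no verdict came back.

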